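# Scrape the epoxy flakes off the gluing plate

## Robot

A 6-joint arm with a two-finger parallel gripper is mounted at the origin on the work surface. World frame = base frame: x ahead of the robot, y to its left, z up, the work surface at z = 0. Lengths are in m, angles in rad, forces in N, time in s.
With the tool pointing down it reaches from about 0.35 to 0.975 m from the base axis. Payload 4.9 kg.
Tool frame: the origin (TCP) lies at the very end of the fingers, on their centre line; the grasp point (between the pads) lies 19 mm behind it; z points along the fingers, y is the line along which they close (so a half turn about z gives the same grasp; the last joint's range is limited). The gripper opens to 85 mm and grips with 20 to 120 N. Pads are 22 mm wide; open, the fingers measure 114 mm over their backs; the gripper's body (76 mm by 85 mm) begins 54 mm behind the grasp point. The pads swing forward as they close: fully open they stand 13 mm farther back than shut.
Start: joints at [-1.321, 0.053, 1.613, -0, 1.476, -0.119], TCP at [0.225, -0.583, 0.231] pointing down, gripper open.
Joint ranges: [-3.01, 3.01], [-1.01, 2.22], [0.06, 2.58], [-1.02, 4.17], [0.09, 2.62], [-3.14, 3.14]. Speed limits (rad/s): [2.57, 2.57, 3.14, 3.14, 3.14, 3.14].

## Interface

Orientations are given as a unit quaternion [w, x, y, z].
In Python, from plant import monitor, vision, manip gives the robot as it stands. The module is installed in compiled form; this text tells all that it offers.
- The arm moves only by the tool arm_command, never from a script. Its argument "rows" is a list of rows, each a list of 3 entries, a list of its own where there are three numbers: the finger opening in mm, from 0 to 85.4, then the shift along the world's x, y, z in units of 30 cm (1.0 is 30 cm), then the turn, a rotation vector about the world's x, y, z in units of pi/2 rad (1.0 is pi/2 rad). In form: [[claw, [x, y, z], [wx, wy, wz]], ...]. A call has 1 to 12 rows; each row is the pose to reach, as a shift and turn from the pose commanded when the call began; what a row does not reach only later rows make up. A row lasts 1/12 s, in which the tool goes at most 41.7 mm and 7.16 degrees, less where a joint would pass 70% of its speed; a pose out of reach is approached as far as the arm can. A call with a number of a shift or a turn outside -1 to 1 is refused whole. A call with a gripper value outside its range is refused whole. The fingers move at their own pace and stop on an object; the grip force is fixed at half the most. Time passes only in rows, so rows that repeat a pose let the fingers close. It gives the time, the measured TCP pose, the force, the opening and the grip force at its end, in the units of the state.
- monitor.state(): the state, without advancing time (a new reading comes with each control period).
- vision.grab_frame(name): name is "scene" or "top" or "wrist"; returns a dict with "color" (480x640x3 uint8, red, green, blue), "z_map" (480x640 float32, m along the optical axis (not along the pixel's ray), 0 where there is no reading), "mtx" (3x3 intrinsics, pixels), "R" (3x3) and "t" (3): a world point X has camera coordinates R X + t. Camera axes: x right, y down, z forward; pixel columns grow to the right and rows downward; lengths in m; the calibration is good to about 2 mm. A picture is of the moment at which its call begins.
- manip.job_done(): hands the job in; it is judged then, once.
The state is a dict: "time": time; "joint_pos": joint angles; "joint_vel": joint speeds; "joint_efforts": joint torques, N m; "tool_pos": TCP position; "tool_rot": TCP orientation; "contact_force": force on the tool from outside, world axes, zero at the start; "ft_torque": the same for the moment, N m; "gripper_width": opening from 0.0 (shut) to 1.0 (fully open); "grasp_force": force on a finger pad.
Only numpy, scipy, OpenCV 4.12 (cv2) and the standard library are available. Lean on these libraries where they do the work, as an engineer would, in place of code of your own. Each camera call takes 0.05 s, during which the arm holds its last target. There are 200 camera calls.

## Task

Pick up the scraper block by its handle and wipe all three loose flakes of set epoxy along the gluing plate, over its open end, into the scrap tray. Only the scraper may touch the flakes, not the gripper, and go lightly so that the plate is not gouged. Then stand the scraper upright on its rubber mat again, let go, and leave the grip, ferrule and tip weight where they lie.

Things in the scene. Friction and masses are not known exactly. Their poses are not given: they have to be found in the camera images.
- plate: Fixed stainless gluing plate on feet, axes x across, y along, z up. Origin on the bench under its centre. Top face 60 mm up, 170 mm wide (x) between the lips, 240 mm long (y). Lips 7 mm thick, 12 mm above the top face, run along the long sides (x = +-88 mm); both ends (y = +-120 mm) are open. Tray at one end, mat at the other; which is which changes.
- tray: Fixed open dark steel scrap tray at one end of the plate. Origin on the bench under its centre; axes parallel to the plate's. 190 mm along x, 126 mm along y, rim 50 mm above the bench, walls 4 mm. Its centre is 175 mm along the plate's y from the plate's centre: its near wall is 8 mm under the plate's end, so flakes pushed over fall in.
- mat: Fixed flat black rubber mat on the bench at the other end of the plate, centre 175 mm from the plate's centre. Origin under its centre; 190 mm along x, 100 mm along y, 5 mm thick; axes parallel to the plate's. The scraper's home.
- scraper: Loose scraper block, 0.2-0.4 kg, standing on the mat. Origin at the centre of its underside, z up. Foot 140 (its x) x 36 (its y) x 24 mm high, aluminium on a black rubber edge; an upright wooden handle, 60 (x) x 26 mm (y), rises from it to 95 mm above the underside. Same both ways round. Grip from above across the 26 mm, about 70 mm above the underside.
- chip_a: Loose flat amber flake of set epoxy, irregular outline, about 64 x 30 mm, 9 mm thick, 20 g, lying on the plate. Origin at the centre of its underside, long axis x.
- chip_b: Loose flat amber flake like chip_a, about 60 x 28 mm, 9 mm thick. Origin at the centre of its underside, long axis x.
- chip_c: Loose flat amber flake like chip_a, about 70 x 32 mm, 9 mm thick. Origin at the centre of its underside, long axis x.
- grip: Bystander: lime rubber club grip lying beyond the plate, 260 mm long along its x, 30 mm across. Origin under its middle.
- ferrule: Bystander: black plastic ferrule standing on the bench, 34 mm high, 16 mm across. Origin at its foot.
- tip_weight: Bystander: zinc shaft tip weight lying on the bench, 70 mm long along its x, 17 mm across at its head. Origin under its middle.

How it is judged:
On the way, in this order (a step that is already met when the one before it is completed fails the run):
1. the scraper is held in the gripper with its edge down at the plate's top face (within 8 mm), over the plate (contact force between the fingers and scraper above 1 N and z of scraper in the frame of plate between 0.05 and 0.068 m and x of scraper in the frame of plate between -0.09 and 0.09 m and y of scraper in the frame of plate between -0.13 and 0.13 m), for 0.2 s.
2. all three flakes are in the scrap tray while the scraper is still in the gripper (contact force between the fingers and scraper above 1 N and x of chip_a in the frame of tray between -0.095 and 0.095 m and y of chip_a in the frame of tray between -0.063 and 0.063 m and z of chip_a in the frame of tray between -0.01 and 0.052 m and x of chip_b in the frame of tray between -0.095 and 0.095 m and y of chip_b in the frame of tray between -0.063 and 0.063 m and z of chip_b in the frame of tray between -0.01 and 0.052 m and x of chip_c in the frame of tray between -0.095 and 0.095 m and y of chip_c in the frame of tray between -0.063 and 0.063 m and z of chip_c in the frame of tray between -0.01 and 0.052 m), for 0.2 s.
At the end, for the whole second after the job is handed in: All three flakes rest in the scrap tray (origins within its walls, at most 52 mm above the bench, under 0.1 m/s); the scraper is released, upright (within 0.1 rad) and still on the mat, its origin within 65 mm of the mat's centre along x and 45 mm along y (x of chip_a in the frame of tray between -0.095 and 0.095 m and y of chip_a in the frame of tray between -0.063 and 0.063 m and z of chip_a in the frame of tray between -0.01 and 0.052 m and x of chip_b in the frame of tray between -0.095 and 0.095 m and y of chip_b in the frame of tray between -0.063 and 0.063 m and z of chip_b in the frame of tray between -0.01 and 0.052 m and x of chip_c in the frame of tray between -0.095 and 0.095 m and y of chip_c in the frame of tray between -0.063 and 0.063 m and z of chip_c in the frame of tray between -0.01 and 0.052 m and linear speed of each of chip_a, chip_b, chip_c below 0.1 m/s and x of scraper in the frame of mat between -0.065 and 0.065 m and y of scraper in the frame of mat between -0.045 and 0.045 m and z of scraper in the frame of mat between 0 and 0.01 m and angle between scraper's own z axis and vertical below 0.1 rad and linear speed of scraper below 0.03 m/s); the robot touches nothing.
It fails at once if a finger or the arm touches a flake (contact force between any of the fingers, the arm and chip_a above 0.3 N or contact force between any of the fingers, the arm and chip_b above 0.3 N or contact force between any of the fingers, the arm and chip_c above 0.3 N).
It fails at once if the scraper is pressed on the plate with more than 40 N (contact force between scraper and plate above 40 N).
It fails at once if the grip, ferrule or tip weight is moved by more than 20 mm (distance of any of grip, ferrule, tip_weight from where it was at the start of the episode above 0.02 m).
It also fails if it takes over 48 s, if anything falls off the work surface, if the arm or the gripper's body presses on something with over 40 N, if the wrist force passes 120 N, or if a joint passes its speed limit or range.

## Working session

There is one attempt and no reset: what is moved stays moved. The work goes in short steps, Python scripts to look and compute and a tool call to move; the robot and the scene stay as the last step left them, time stands still between calls to the robot, and variables do not carry over. Pictures are saved under pics/ and viewed, at most 11 in all, crops included, and the job is handed in when it is done.

Besides the shell and the picture viewer there is one more tool, called after "Emit:" as name([rows], argument=value, ...), one row to a line, values as JSON. arm_command: Moves the arm, as the interface text tells. Shifts and turns lie within -1 to 1; 1 stands for 30 cm of shift or pi/2 rad of turn. Its arguments: {"type":"object","properties":{"rows":{"type":"array"}},"required":["rows"]}

```bash
mkdir -p pics; cat > h.py <<'E'
import numpy as np, cv2
from plant import monitor, vision, manip
def grab(n,tag):
    f=vision.grab_frame(n); cv2.imwrite(f'pics/{tag}.png',f['color'][:,:,::-1]); np.savez(f'{tag}.npz',**f); return f
def world(f,u,v,z=None):
    K,R,t=f['mtx'],f['R'],f['t']
    if z is None:
        d=f['z_map'][int(v),int(u)]; return R.T@(d*np.linalg.inv(K)@[u,v,1]-t)
    r=R.T@np.linalg.inv(K)@[u,v,1]; c=-R.T@t
    return c+r*(z-c[2])/r[2]
E
python3 - <<'E'
from h import *
f=grab('top','top1'); g=grab('scene','scene1')
print(monitor.state()); print(-f['R'].T@f['t'],-g['R'].T@g['t'])
E
```

```text
{'time': 0.1, 'joint_pos': array([-1.32101333e+00,  5.32631321e-02,  1.61418981e+00, -1.37985380e-05,
        1.47599785e+00, -1.18977385e-01]), 'joint_vel': array([ 3.00986752e-03, -2.22100344e-03, -3.87371859e-03,  4.74033552e-04,
       -7.40956039e-05, -1.29607778e-03]), 'joint_efforts': array([ 1.49976018e-03, -3.94903457e+01, -3.71363211e+01, -2.96216035e-05,
        3.88654575e-03,  1.82137654e-06]), 'tool_pos': array([ 0.22515338, -0.58241708,  0.23018335]), 'tool_rot': array([-9.26635536e-04,  9.83049528e-01,  1.83337837e-01, -6.75735227e-05]), 'contact_force': array([-0.22372914, -0.71083757,  0.06415234]), 'ft_torque': array([-0.0256553 , -0.02546961, -0.01990856]), 'grasp_force': 0.0, 'gripper_width': 1.003906698338285}
[ 0.56254793 -0.01325169  0.96057152] [1.31105536 0.21814561 0.63964989]
```

View pics/top1.png

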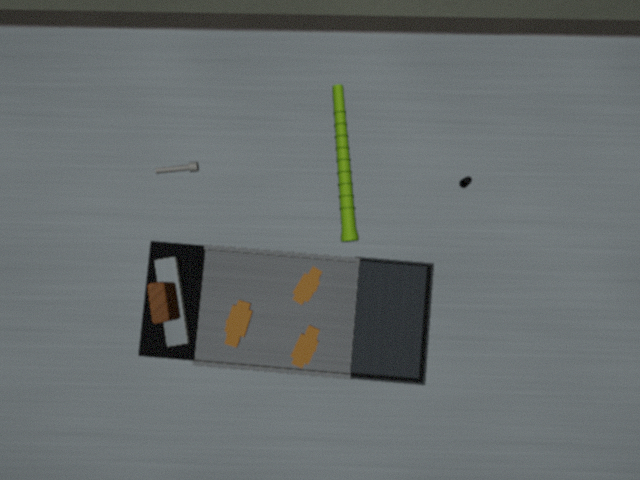

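View pics/scene1.png

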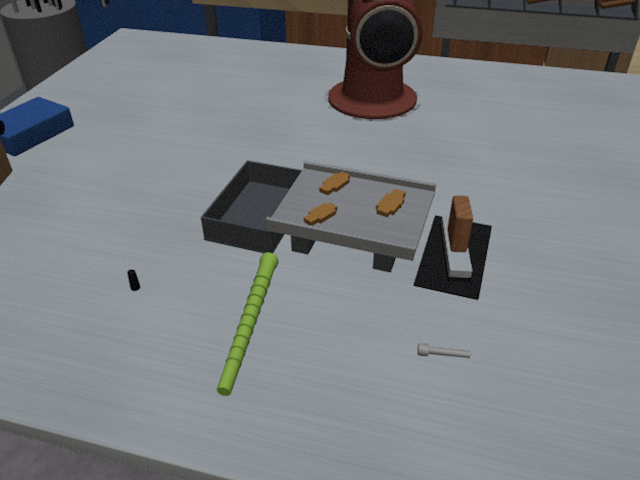

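The top view shows the mat on the left (about 140-204, 241-360) with the scraper on it. The plate is in the middle with three amber flakes at about (307,286), (238,324) and (305,347), and the tray is on the right (350-433, 258-384). The grip ends close to the plate lip at (349,240). The scene view shows the same layout, with the scraper upright.

```bash
cat > m.py <<'E'
from h import *
f=dict(np.load('top1.npz')); K,R,t=f['mtx'],f['R'],f['t']
v,u=np.mgrid[:480,:640]; d=f['z_map']
P=(np.stack([u*d,v*d,d],-1)@np.linalg.inv(K).T-t)@R; P[d==0]=np.nan
c=f['color'].astype(int); hsv=cv2.cvtColor(f['color'],cv2.COLOR_RGB2HSV)
print('noise bench',np.nanstd(P[430:460,100:500,2]),np.nanmean(P[430:460,100:500,2]))
def rect(m,n):
    q=P[m]; q=q[np.isfinite(q[:,2])]
    r=cv2.minAreaRect(q[:,:2].astype(np.float32)); print(n,len(q),'z',np.median(q[:,2]).round(4),'c',np.round(r[0],4),'size',np.round(r[1],4),'ang',round(r[2],2))
reg=(u>130)&(u<440)&(v>235)&(v<390)
Z=P[...,2]
rect(reg&(Z>.055)&(Z<.08)&(u>198)&(u<365),'plate')
lp=reg&(Z>.0695)&(Z<.08)&(u>198)&(u<365)
am=(hsv[...,0]<22)&(hsv[...,1]>140)&reg&(u>210)
n,l=cv2.connectedComponents(am.astype(np.uint8))
for i in range(1,n):
    if (l==i).sum()>50: rect(l==i,'chip')
h=reg&(u<200)&(Z>.085); rect(h,'handletop')
rect(reg&(u<200)&(Z>.02)&(Z<.04),'foottop')
for n,p,z in [('mat',[(151,241),(204,246),(187,360),(139,355)],.005),('tray',[(360,258),(433,263),(424,384),(350,378)],.05)]:
    w=np.array([world(f,*a,z)[:2] for a in p]); print(n,w.round(4).tolist())
for a in [(338,86),(349,240),(465,182)]: print(world(f,*a,.015).round(3))
E
python3 m.py; python3 -c "
import cv2
i=cv2.imread('pics/top1.png')[232:392,132:442]; cv2.imwrite('pics/crop1.png',cv2.resize(i,(775,400),interpolation=cv2.INTER_CUBIC))"
```

```text
noise bench 0.0017072108250016829 1.2708228918849496e-05
plate 18620 z 0.0605 c [0.5255 0.0682] size [0.2405 0.1843] ang 86.22
chip 507 z 0.069 c [0.5659 0.021 ] size [0.0259 0.0569] ang 59.63
chip 737 z 0.069 c [0.5068 0.1271] size [0.0314 0.0672] ang 72.67
chip 593 z 0.069 c [0.4735 0.0216] size [0.0279 0.061 ] ang 64.56
handletop 780 z 0.0993 c [0.5363 0.241 ] size [0.0601 0.0276] ang 12.17
foottop 1294 z 0.0288 c [0.5363 0.2409] size [0.1397 0.0353] ang 10.65
mat [[0.6345, 0.2835], [0.6279, 0.1955], [0.4412, 0.2169], [0.4477, 0.2955]]
tray [[0.6106, -0.0601], [0.6049, -0.1748], [0.4174, -0.162], [0.4243, -0.0475]]
[ 0.899 -0.021  0.015]
[ 0.642 -0.044  0.015]
[ 0.741 -0.233  0.015]
```

View pics/crop1.png

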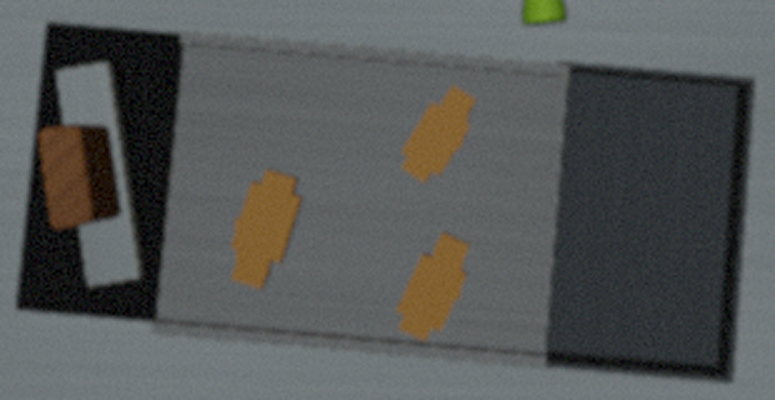

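The crop confirms the layout. In the top image the flakes are near crop pixels (438,135), (265,230) and (433,287), and the scraper is tilted about 14° from the plate's end. The measured sizes match those given: plate 0.2405 m, foot 0.1397 m, handle top at z 0.099. I'm moving over the scraper now.

Emit:
arm_command([
  [50,[0.35,0.93,0],[0,0,-0.115]],
  [50,[0.35,0.93,0],[0,0,-0.115]],
  [50,[0.35,0.93,0],[0,0,-0.115]],
  [50,[0.35,0.93,0],[0,0,-0.115]],
  [50,[0.35,0.93,0],[0,0,-0.115]],
  [50,[0.35,0.93,0],[0,0,-0.115]],
  [50,[0.35,0.93,0],[0,0,-0.115]],
  [50,[0.35,0.93,0],[0,0,-0.115]],
  [50,[0.35,0.93,0],[0,0,-0.115]],
  [50,[0.35,0.93,0],[0,0,-0.115]],
])

```text
time: 0.93
tool_pos: [0.3303, -0.304, 0.2312]
tool_rot: [0.0, 0.996, 0.094, -0.0]
contact_force: [0.3, -0.5, -0.4]
gripper_width: 0.584
grasp_force: 0.0
```

Emit:
arm_command([
  [50,[0.35,0.93,0],[0,0,0]],
  [50,[0.35,0.93,0],[0,0,0]],
  [50,[0.35,0.93,0],[0,0,0]],
  [50,[0.35,0.93,0],[0,0,0]],
  [50,[0.35,0.93,0],[0,0,0]],
  [50,[0.35,0.93,0],[0,0,0]],
  [50,[0.35,0.93,0],[0,0,0]],
  [50,[0.35,0.93,0],[0,0,0]],
  [50,[0.35,0.93,0],[0,0,0]],
  [50,[0.35,0.93,0],[0,0,0]],
])

```text
time: 1.77
tool_pos: [0.4355, -0.0261, 0.231]
tool_rot: [0.0, 0.996, 0.094, -0.001]
contact_force: [0.6, -1.1, -0.2]
gripper_width: 0.588
grasp_force: 0.0
```

Emit:
arm_command([
  [50,[0.337,0.887,-0.2],[0,0,0]],
  [50,[0.337,0.887,-0.2],[0,0,0]],
  [50,[0.337,0.887,-0.2],[0,0,0]],
  [50,[0.337,0.887,-0.2],[0,0,0]],
  [50,[0.337,0.887,-0.2],[0,0,0]],
  [50,[0.337,0.887,-0.2],[0,0,0]],
  [50,[0.337,0.887,-0.2],[0,0,0]],
  [50,[0.337,0.887,-0.2],[0,0,0]],
  [50,[0.337,0.887,-0.2],[0,0,0]],
  [50,[0.337,0.887,-0.2],[0,0,0]],
  [50,[0.337,0.887,-0.2],[0,0,0]],
])

```text
time: 2.68
tool_pos: [0.5372, 0.2388, 0.1718]
tool_rot: [0.0, 0.996, 0.092, 0.0]
contact_force: [0.3, -0.4, -0.2]
gripper_width: 0.584
grasp_force: 0.0
```

Emit:
arm_command([
  [50,[0,0,-0.1],[0,0,0]],
  [50,[0,0,-0.2],[0,0,0]],
  [50,[0,0,-0.28],[0,0,0]],
  [50,[0,0,-0.34],[0,0,0]],
  [50,[0,0,-0.38],[0,0,0]],
  [50,[0,0,-0.38],[0,0,0]],
  [50,[0,0,-0.38],[0,0,0]],
])

```text
time: 3.27
tool_pos: [0.5367, 0.2402, 0.0578]
tool_rot: [0.0, 0.996, 0.093, 0.0]
contact_force: [-0.4, -0.2, 0.2]
gripper_width: 0.582
grasp_force: 0.0
```

```bash
python3 - <<'E'
from h import *
grab('wrist','w1'); grab('scene','s2'); print(monitor.state()['tool_pos'])
a=cv2.imread('pics/w1.png'); b=cv2.imread('pics/s2.png')[120:320,340:560]
cv2.imwrite('pics/c2.png',np.hstack([cv2.resize(a,(400,300)),cv2.resize(b,(330,300))]))
E
```

```text
[0.53789593 0.24106663 0.05946209]
```

View pics/c2.png

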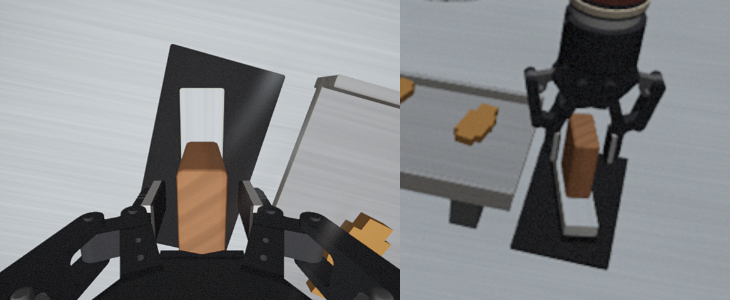

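The handle (columns 178-226) is centred between the pads (155 and 247), and the foot is parallel to the fingers. I'm closing the gripper.

Emit:
arm_command([
  [0,[0,0,0],[0,0,0]],
  [0,[0,0,0],[0,0,0]],
  [0,[0,0,0],[0,0,0]],
  [0,[0,0,0],[0,0,0]],
  [0,[0,0,0],[0,0,0]],
  [0,[0,0,0],[0,0,0]],
  [0,[0,0,0],[0,0,0]],
  [0,[0,0,0],[0,0,0]],
])

```text
time: 4.03
tool_pos: [0.5376, 0.2413, 0.0591]
tool_rot: [0.0, 0.996, 0.094, 0.001]
contact_force: [-1.1, -2.4, 5.2]
gripper_width: 0.299
grasp_force: 59.6
```

Emit:
arm_command([
  [0,[0,0,0.05],[0,0,0]],
  [0,[0,0,0.12],[0,0,0]],
  [0,[0,0,0.2],[0,0,0]],
  [0,[0,0,0.26],[0,0,0]],
  [0,[0,0,0.3],[0,0,-0.08]],
  [0,[0,0,0.3],[0,0,-0.16]],
  [0,[0,0,0.3],[0,0,-0.16]],
  [0,[0,0,0.3],[0,0,-0.16]],
  [0,[0,0,0.3],[0,0,-0.16]],
])

```text
time: 4.78
tool_pos: [0.5354, 0.241, 0.1458]
tool_rot: [0.0, 1.0, -0.03, -0.001]
contact_force: [-0.3, 0.4, -3.2]
gripper_width: 0.294
grasp_force: 59.3
```

```bash
python3 - <<'E'
from h import *
grab('top','t3'); grab('scene','s3'); s=monitor.state(); print(s['tool_pos'],s['tool_rot'],s['contact_force'],s['ft_torque'])
b=cv2.imread('pics/s3.png')[90:310,260:560]
a=cv2.imread('pics/t3.png')[220:400,120:440]
cv2.imwrite('pics/c3.png',np.hstack([cv2.resize(a,(400,300)),cv2.resize(b,(400,300))]))
E
```

```text
[0.53565813 0.24095444 0.14599356] [ 3.35685491e-04  9.99526204e-01 -3.07595219e-02 -1.05244008e-03] [-0.0059856  -1.10538772 -2.83111871] [-0.04034008 -0.01621113  0.00243283]
```

View pics/c3.png

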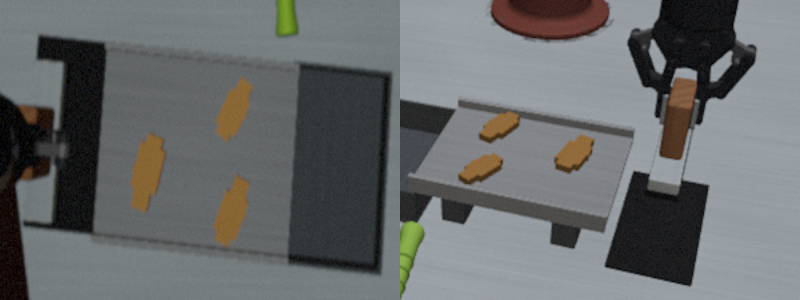

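The scraper is held upright and its foot is now parallel to the plate's end. I'll check its height and orientation from depth.

```bash
python3 - <<'E'
from h import *
f=dict(np.load('t3.npz')); K,R,t=f['mtx'],f['R'],f['t']
v,u=np.mgrid[:480,:640]; d=f['z_map']
P=(np.stack([u*d,v*d,d],-1)@np.linalg.inv(K).T-t)@R; hsv=cv2.cvtColor(f['color'],cv2.COLOR_RGB2HSV)
m=(u>120)&(u<200)&(v>230)&(v<380)&(P[...,2]>.10)&(P[...,2]<.13)&(hsv[...,1]<60)&(hsv[...,2]>110)&((v<290)|(v>318))
q=P[m]; print(len(q),np.median(q[:,2]),[np.median(q[s,2]).round(4) for s in (q[:,0]>.55,q[:,0]<.52)],cv2.minAreaRect(q[:,:2].astype(np.float32)))
m=(u>205)&(u<345)&(v>262)&(v<365)&(abs(P[...,2]-.06)<.005)&(hsv[...,1]<60)
print('plate',np.median(P[m][:,2]), P[m][:,2].mean())
E
```

```text
1181 0.115753960668425 [np.float64(0.1154), np.float64(0.1161)] ((0.5344907641410828, 0.24169063568115234), (0.033911820501089096, 0.1376592218875885), 86.61830139160156)
plate 0.05995885961786124 0.059952849312218726
```

Emit:
arm_command([
  [0,[-0.01,-0.07,0],[0,0,0]],
  [0,[-0.02,-0.15,0],[0,0,0]],
  [0,[-0.033,-0.217,0],[0,0,0]],
  [0,[-0.033,-0.217,0],[0,0,0]],
  [0,[-0.033,-0.217,-0.03],[0,0,0]],
  [0,[-0.033,-0.217,-0.06],[0,0,0]],
  [0,[-0.033,-0.217,-0.08],[0,0,0]],
  [0,[-0.033,-0.217,-0.09],[0,0,0]],
  [0,[-0.033,-0.217,-0.1],[0,0,0]],
  [0,[-0.033,-0.217,-0.1],[0,0,0]],
  [0,[-0.033,-0.217,-0.1],[0,0,0]],
  [0,[-0.033,-0.217,-0.1],[0,0,0]],
])

```text
time: 5.88
tool_pos: [0.5268, 0.1763, 0.1177]
tool_rot: [-0.0, 1.0, -0.031, 0.0]
contact_force: [-0.3, -0.6, -2.6]
gripper_width: 0.297
grasp_force: 60.2
```

```bash
python3 - <<'E'
from h import *
grab('scene','s4'); s=monitor.state(); print(s['tool_pos'],s['contact_force'])
b=cv2.imread('pics/s4.png')[120:300,250:490]
cv2.imwrite('pics/c4.png',cv2.resize(b,(800,600)))
E
```

```text
[0.52687704 0.1762677  0.11782714] [-0.14272713  0.30793937 -3.38444921]
```

View pics/c4.png

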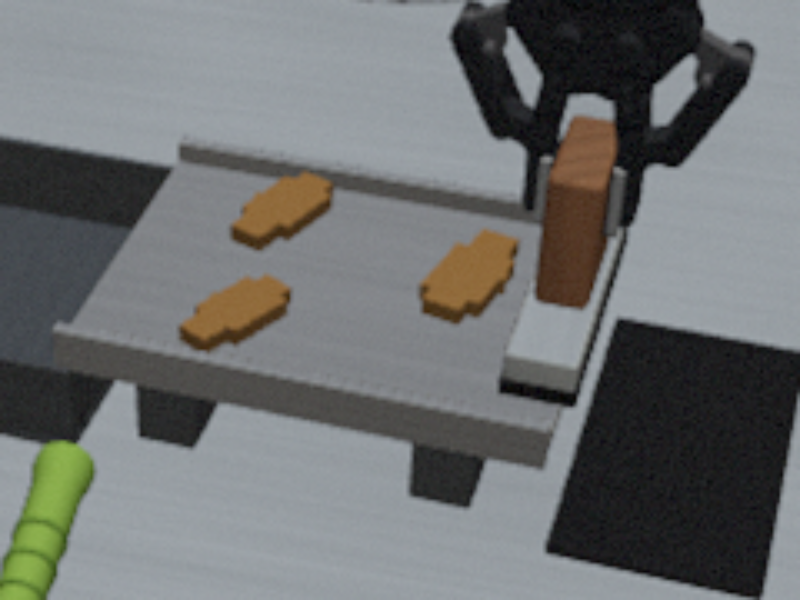

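The scraper sits between the lips, with its edge just above the plate and in front of all the flakes. I'm starting the wipe.

Emit:
arm_command([
  [0,[-0.002,-0.031,-0.003],[0,0,0]],
  [0,[-0.004,-0.062,-0.004],[0,0,0]],
  [0,[-0.006,-0.093,-0.004],[0,0,0]],
  [0,[-0.008,-0.124,-0.004],[0,0,0]],
  [0,[-0.01,-0.155,-0.004],[0,0,0]],
  [0,[-0.012,-0.186,-0.004],[0,0,0]],
  [0,[-0.014,-0.217,-0.004],[0,0,0]],
  [0,[-0.016,-0.248,-0.004],[0,0,0]],
  [0,[-0.018,-0.279,-0.004],[0,0,0]],
  [0,[-0.02,-0.31,-0.004],[0,0,0]],
  [0,[-0.022,-0.341,-0.004],[0,0,0]],
  [0,[-0.0245,-0.372,-0.004],[0,0,0]],
])

```text
time: 6.93
tool_pos: [0.5191, 0.0635, 0.1161]
tool_rot: [-0.0, 0.999, -0.032, 0.0]
contact_force: [-0.6, 0.0, -3.1]
gripper_width: 0.296
grasp_force: 60.2
```

```bash
python3 - <<'E'
from h import *
grab('scene','s5'); s=monitor.state(); print(s['tool_pos'],s['contact_force'],s['tool_rot'])
b=cv2.imread('pics/s5.png')[120:300,220:460]
cv2.imwrite('pics/c5.png',cv2.resize(b,(800,600)))
E
```

```text
[0.51900656 0.06213021 0.11606103] [-0.50816827  0.14064646 -4.22497425] [ 7.91553006e-04  9.99486819e-01 -3.20228670e-02 -8.43501492e-05]
```

View pics/c5.png

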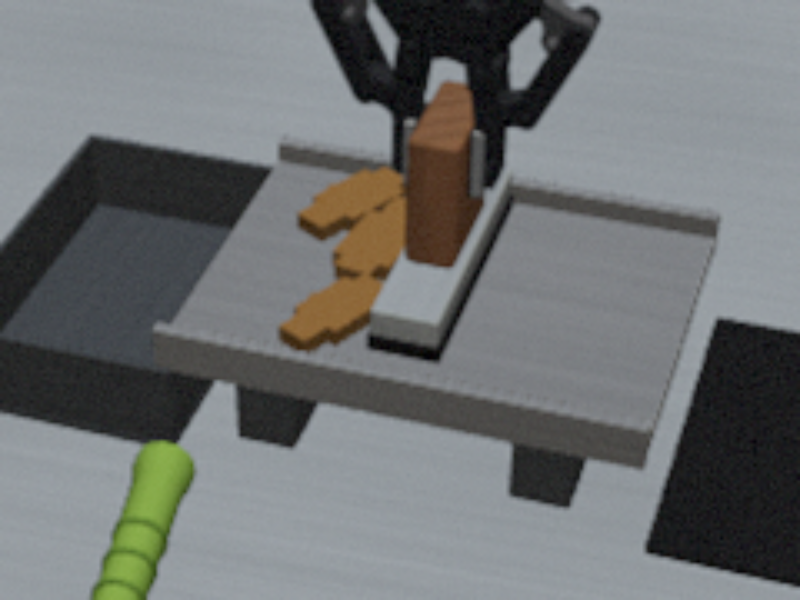

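The flakes are collected in front of the foot, diagonal to each other, and forces are tiny. I'm continuing over the end.

Emit:
arm_command([
  [0,[-0.002,-0.031,0],[0,0,0]],
  [0,[-0.004,-0.062,0],[0,0,0]],
  [0,[-0.006,-0.093,0],[0,0,0]],
  [0,[-0.008,-0.124,0],[0,0,0]],
  [0,[-0.01,-0.155,0],[0,0,0]],
  [0,[-0.012,-0.186,0],[0,0,0]],
  [0,[-0.014,-0.217,0],[0,0,0]],
  [0,[-0.016,-0.248,0],[0,0,0]],
])

```text
time: 7.65
tool_pos: [0.5143, -0.0109, 0.1161]
tool_rot: [0.0, 1.0, -0.032, -0.0]
contact_force: [0.2, 1.6, -2.1]
gripper_width: 0.295
grasp_force: 60.1
```

```bash
python3 - <<'E'
from h import *
grab('scene','s6'); s=monitor.state(); print(s['tool_pos'],s['contact_force'],s['tool_rot'])
b=cv2.imread('pics/s6.png')[120:300,190:430]
cv2.imwrite('pics/c6.png',cv2.resize(b,(800,600)))
E
```

```text
[ 0.51423039 -0.01237951  0.11613334] [ 0.77430751 -2.22612491 -1.90074275] [ 8.43930926e-04  9.99484617e-01 -3.20902511e-02 -5.70760097e-05]
```

View pics/c6.png

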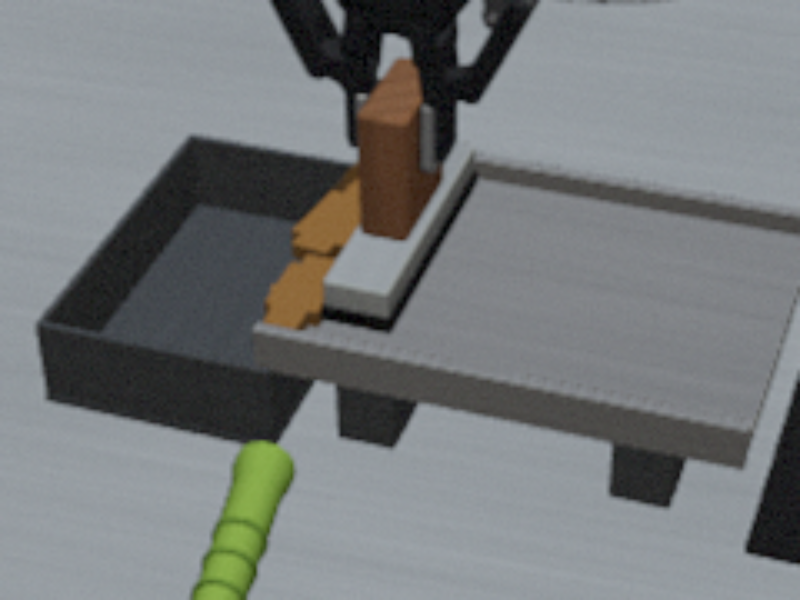

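The flakes are at the plate's end, just in front of the foot. Next is the last push over the edge.

Emit:
arm_command([
  [0,[-0.002,-0.025,0],[0,0,0]],
  [0,[-0.003,-0.05,0],[0,0,0]],
  [0,[-0.005,-0.075,0],[0,0,0]],
  [0,[-0.006,-0.1,0],[0,0,0]],
  [0,[-0.008,-0.125,0],[0,0,0]],
  [0,[-0.009,-0.14,0],[0,0,0]],
  [0,[-0.009,-0.14,0],[0,0,0]],
  [0,[-0.009,-0.14,0],[0,0,0]],
  [0,[-0.009,-0.14,0],[0,0,0]],
  [0,[-0.009,-0.14,0],[0,0,0]],
])

```text
time: 8.53
tool_pos: [0.5116, -0.0517, 0.1161]
tool_rot: [-0.0, 1.0, -0.031, -0.0]
contact_force: [-0.2, -0.1, -2.8]
gripper_width: 0.294
grasp_force: 60.1
```

```bash
python3 - <<'E'
from h import *
grab('scene','s7'); grab('top','t7');s=monitor.state(); print(s['tool_pos'],s['contact_force'],s['tool_rot'])
b=cv2.imread('pics/s7.png')[120:300,190:430]
a=cv2.imread('pics/t7.png')[220:400,240:480]
cv2.imwrite('pics/c7.png',np.hstack([cv2.resize(a,(400,300)),cv2.resize(b,(400,300))]))
E
```

```text
[ 0.51164596 -0.05166002  0.11606647] [-0.58601094  0.19808398 -2.59510907] [-4.01505708e-05  9.99508669e-01 -3.13435623e-02 -2.04558900e-05]
```

View pics/c7.png

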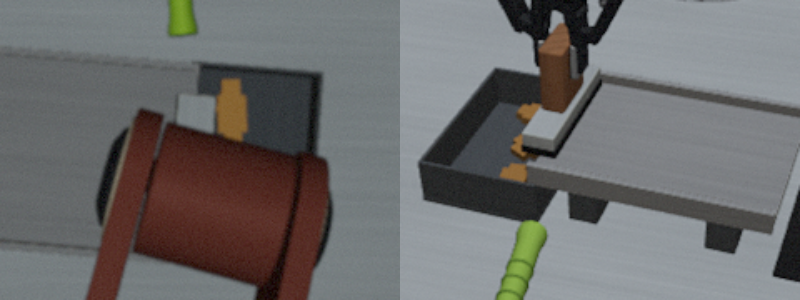

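All three flakes appear to be in the tray. I'll lift, go back half way over the plate and confirm with an unobstructed view.

Emit:
arm_command([
  [0,[0,0,0.03],[0,0,0]],
  [0,[0,0,0.08],[0,0,0]],
  [0,[0,0,0.13],[0,0,0]],
  [0,[0.01,0.08,0.13],[0,0,0]],
  [0,[0.02,0.18,0.13],[0,0,0]],
  [0,[0.03,0.28,0.13],[0,0,0]],
  [0,[0.04,0.38,0.13],[0,0,0]],
  [0,[0.05,0.48,0.13],[0,0,0]],
  [0,[0.06,0.58,0.13],[0,0,0]],
  [0,[0.06,0.6,0.13],[0,0,0]],
  [0,[0.06,0.6,0.13],[0,0,0]],
  [0,[0.06,0.6,0.13],[0,0,0]],
])

```text
time: 9.63
tool_pos: [0.5297, 0.128, 0.1555]
tool_rot: [0.0, 1.0, -0.031, 0.0]
contact_force: [-0.6, 0.1, -2.7]
gripper_width: 0.3
grasp_force: 60.6
```

```bash
python3 - <<'E'
from h import *
f=grab('top','t8');g=grab('scene','s8');s=monitor.state(); print(s['tool_pos'],s['tool_rot'])
K,R,t=f['mtx'],f['R'],f['t']; v,u=np.mgrid[:480,:640]; d=f['z_map']
P=(np.stack([u*d,v*d,d],-1)@np.linalg.inv(K).T-t)@R; hsv=cv2.cvtColor(f['color'],cv2.COLOR_RGB2HSV)
am=((hsv[...,0]<22)&(hsv[...,1]>140)&(hsv[...,0]>10)&(u>330)&(u<440)&(v>250)&(v<390)).astype(np.uint8)
n,l=cv2.connectedComponents(am)
for i in range(1,n):
    q=P[l==i]
    if len(q)>40:
        w=q.mean(0)-[.5255,.0682,0]; print(len(q),'tray frame x,y',w[:2]@[.998,-.066],w[:2]@[.066,.998]+.175,'z',np.percentile(q[:,2],[5,50,95]).round(4))
b=g['color'][120:300,190:430,::-1]; a=f['color'][230:400,320:450,::-1]
cv2.imwrite('pics/c8.png',np.hstack([cv2.resize(a,(400,500)),cv2.resize(b,(400,500))]))
E
```

```text
[0.52969428 0.12712862 0.15529382] [ 2.37734420e-04  9.99486902e-01 -3.20292324e-02  6.89346297e-05]
511 tray frame x,y 0.05217841394283376 0.01740564811845105 z [0.01   0.013  0.0156]
1336 tray frame x,y -0.04789121916914736 0.011238489675639007 z [0.0105 0.0147 0.0217]
```

View pics/c8.png

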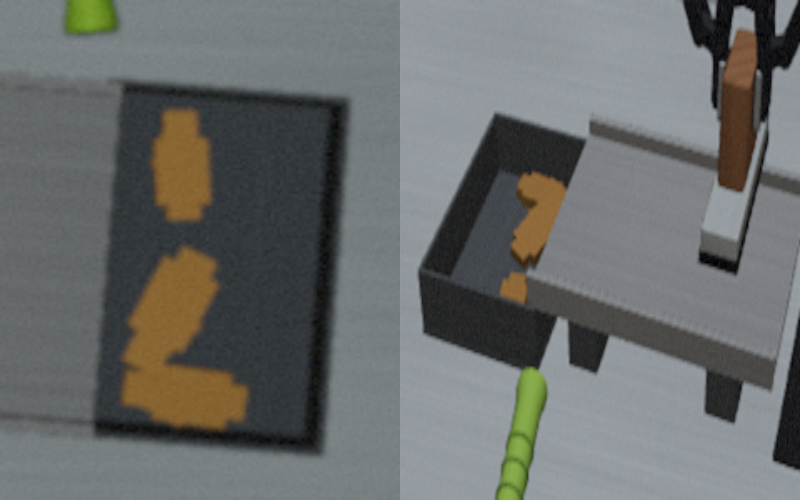

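All three flakes lie flat in the tray, with tops at about 10-20 mm. I'm taking the scraper to the mat.

Emit:
arm_command([
  [0,[0.007,0.1,0],[0,0,0]],
  [0,[0.014,0.2,0],[0,0,0]],
  [0,[0.021,0.3,0],[0,0,0]],
  [0,[0.027,0.39,0],[0,0,0]],
  [0,[0.027,0.39,0],[0,0,0]],
  [0,[0.027,0.39,-0.08],[0,0,0]],
  [0,[0.027,0.39,-0.16],[0,0,0]],
  [0,[0.027,0.39,-0.23],[0,0,0]],
  [0,[0.027,0.39,-0.28],[0,0,0]],
  [0,[0.027,0.39,-0.305],[0,0,0]],
  [0,[0.027,0.39,-0.315],[0,0,0]],
  [0,[0.027,0.39,-0.315],[0,0,0]],
])

```text
time: 10.73
tool_pos: [0.5381, 0.2441, 0.0608]
tool_rot: [0.0, 0.999, -0.032, 0.0]
contact_force: [0.2, 0.0, -2.0]
gripper_width: 0.296
grasp_force: 61.4
```

Emit:
arm_command([
  [0,[0,0,-0.002],[0,0,0]],
  [0,[0,0,-0.004],[0,0,0]],
  [0,[0,0,-0.004],[0,0,0]],
])

```text
time: 10.98
tool_pos: [0.5385, 0.2451, 0.0604]
tool_rot: [-0.0, 0.999, -0.032, 0.001]
contact_force: [0.3, -0.1, -2.6]
gripper_width: 0.295
grasp_force: 61.4
```

Emit:
arm_command([
  [0,[0,0,-0.002],[0,0,0]],
  [0,[0,0,-0.004],[0,0,0]],
  [0,[0,0,-0.004],[0,0,0]],
])

```text
time: 11.23
tool_pos: [0.5382, 0.2452, 0.0591]
tool_rot: [-0.0, 1.0, -0.031, 0.0]
contact_force: [-1.8, 0.0, 1.7]
gripper_width: 0.295
grasp_force: 61.8
```

Contact with the mat: the vertical force went from -2.6 N to +1.7 N. I'm releasing and lifting clear.

Emit:
arm_command([
  [50,[0,0,0],[0,0,0]],
  [50,[0,0,0],[0,0,0]],
  [50,[0,0,0],[0,0,0]],
  [50,[0,0,0],[0,0,0]],
  [50,[0,0,0],[0,0,0]],
  [50,[0,0,0],[0,0,0]],
])

```text
time: 11.73
tool_pos: [0.5378, 0.2451, 0.0582]
tool_rot: [-0.0, 1.0, -0.032, 0.0]
contact_force: [-0.4, 0.5, 0.2]
gripper_width: 0.584
grasp_force: 0.0
```

Emit:
arm_command([
  [50,[0,0,0.04],[0,0,0]],
  [50,[0,0,0.1],[0,0,0]],
  [50,[0,0,0.2],[0,0,0]],
  [50,[0,0,0.3],[0,0,0]],
  [50,[0,0,0.4],[0,0,0]],
  [50,[0,0,0.5],[0,0,0]],
  [50,[-0.2,-0.1,0.5],[0,0,0]],
  [50,[-0.4,-0.3,0.5],[0,0,0]],
  [50,[-0.4,-0.4,0.5],[0,0,0]],
  [50,[-0.4,-0.4,0.5],[0,0,0]],
  [50,[-0.4,-0.4,0.5],[0,0,0]],
  [50,[-0.4,-0.4,0.5],[0,0,0]],
])

```text
time: 12.73
tool_pos: [0.417, 0.1238, 0.2091]
tool_rot: [-0.0, 0.999, -0.033, 0.001]
contact_force: [0.1, 0.8, 0.2]
gripper_width: 0.584
grasp_force: 0.0
```

```bash
python3 - <<'E'
from h import *
f=grab('top','t9');g=grab('scene','s9')
a=f['color'][220:400,120:440,::-1]; b=g['color'][120:360,190:510,::-1]
cv2.imwrite('pics/c9.png',np.hstack([cv2.resize(a,(400,300)),cv2.resize(b,(400,300))]))
K,R,t=f['mtx'],f['R'],f['t']; v,u=np.mgrid[:480,:640]; d=f['z_map']
P=(np.stack([u*d,v*d,d],-1)@np.linalg.inv(K).T-t)@R
for lo,hi in((.085,.11),(.02,.04)):
    q=P[(u>130)&(u<200)&(v>235)&(v<375)&(P[...,2]>lo)&(P[...,2]<hi)]
    r=cv2.minAreaRect(q[:,:2].astype(np.float32)); w=np.array(r[0])-[.5255,.0682]; print(np.median(q[:,2]),r,w@[.998,-.066],w@[.066,.998]-.175)
E
```

```text
0.09933823128979055 ((0.5366507768630981, 0.24527151882648468), (0.02722473442554474, 0.05984576418995857), 86.05530548095703) -0.0005582449331760089 0.002453327061796212
0.028710627768015723 ((0.5365030765533447, 0.2456160932779312), (0.03534812480211258, 0.14003577828407288), 86.06712341308594) -0.0007283917561053926 0.0027874641438961345
```

View pics/c9.png

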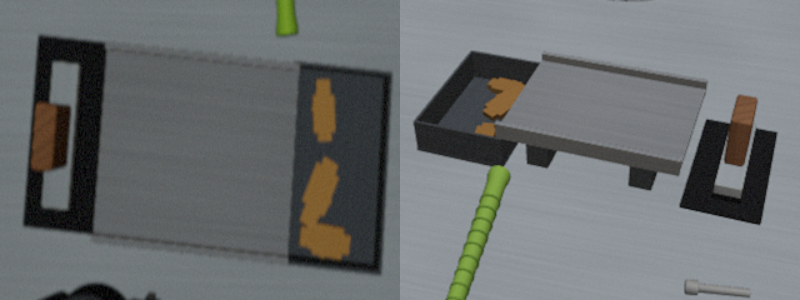

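The scraper stands upright within 3 mm of the mat's centre. The flakes are in the tray, the bystanders shown lie as before, and the arm is clear.

```bash
python3 -c "
from plant import manip; print(manip.job_done())"
```

```text
the job is handed in; nothing more can be done
None
```

Job handed in at about 13 s of the 48 s limit: all three flakes lie in the scrap tray, the scraper stands upright and released within 3 mm of the mat's centre, the arm never went near the grip, ferrule or tip weight, and no verdict came back.

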